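# Hold a chain sprocket on the flat of a gearbox shaft

## Robot

A 7-joint arm with a two-finger parallel gripper is mounted at the origin on the work surface. World frame = base frame: x ahead of the robot, y to its left, z up, the work surface at z = 0. Lengths are in m, angles in rad, forces in N, time in s.
With the tool pointing down it reaches from about 0.375 to 0.925 m from the base axis. Payload 3.1 kg.
Tool frame: the origin (TCP) lies between the finger pads; the fingertips stand 19 mm ahead of it and the grasp point (between the pads) is the TCP; z points along the fingers, y is the line along which they close (so a half turn about z gives the same grasp; the last joint's range is limited). The gripper opens to 85 mm and grips with 20 to 120 N. Pads are 22 mm wide; open, the fingers measure 114 mm over their backs; the gripper's body (76 mm by 85 mm) begins 54 mm behind the grasp point. The pads swing forward as they close: fully open they stand 13 mm farther back than shut.
Start: joints at [-1.271, 0.383, 0.044, 1.598, -0.018, 1.161, -0.05], TCP at [0.252, 0.599, 0.226] pointing down, gripper open.
Joint ranges: [-2.61, 2.61], [-0.41, 2.15], [-1.48, 1.57], [0, 2.5], [-1.57, 4.71], [0.05, 1.97], [-2.85, 2.85]. Speed limits (rad/s): [2.79, 2.79, 3.14, 3.14, 3.14, 3.14, 3.14].

## Interface

Orientations are given as a unit quaternion [x, y, z, w].
In Python, from bench import move_ptp, movel, move_j, move_gripper, pause, inverse_kinematics, read_camera, camera_params, MotionError, sign_off, look_for, tip_of, read_time_s, read_qpos, read_joint_vel, read_effort, read_eef_pos, read_tcp_rot, read_ft_force, read_ft_torque, read_finger_gap, read_grasp_force gives the robot as it stands. Calls block until the motion is done:
- move_ptp(position, orientation): joint-space move of the TCP to a pose.
- movel(position, orientation=None, speed=0.15): straight line of the TCP; orientation=None keeps the orientation; speed is the mean speed in m/s.
- move_j(angles): joint-space move.
- move_gripper(opening, effort=None): finger opening in m; effort is the grip in N (None keeps the last); returns when the fingers have stopped.
- pause(seconds).
- inverse_kinematics(position, orientation): joint angles nearest the present ones, or None.
- read_camera(name): name is "scene" or "side" or "wrist"; returns the picture (384x512x3 uint8, red, green, blue); there is no depth.
- camera_params(name): a dict with "K" (3x3 intrinsics, pixels), "camera_from_world" (4x4, takes a point from world to camera coordinates). Camera axes: x right, y down, z forward; pixel columns grow to the right and rows downward; lengths in m; the calibration is good to about 2 mm. A picture is of the moment at which its call begins: read the wrist's pose just before it. camera_params takes no time and is no camera call; for the wrist camera it gives the pose at the moment of the call.
A pose or a line that the arm cannot do raises MotionError and nothing moves.
- sign_off(): hands the job in; it is judged then, once.
Trained networks look in the newest picture that a camera, given by its name, has taken for a name from the list of things; names that differ only in an ending like _2 or _b are one class to them, and where a whole thing is asked for, a point or a joint stands for the part that bears it (a point fixed in the world has none). Each returns a list of dicts, best first, with "confidence" (0 to 1); they miss things now and then, are a little off and sometimes report something else, mostly with a low value. They report only what shows in the picture. A call takes as long as a camera call. They do not tell look-alikes from the thing itself.
- look_for(camera, name): "at" ([column, row] in pixels, amid what is visible of it).
- tip_of(camera, name): "at" ([column, row] in pixels: a listed point, or the origin of a listed thing).
Readings, each from a call of its own:
- read_time_s(): time.
- read_qpos(): joint angles.
- read_joint_vel(): joint speeds.
- read_effort(): joint torques, N m.
- read_eef_pos(): TCP position.
- read_tcp_rot(): TCP orientation.
- read_ft_force(): force on the tool from outside, world axes, zero at the start.
- read_ft_torque(): the same for the moment, N m.
- read_finger_gap(): finger opening in m.
- read_grasp_force(): force on a finger pad.
Only numpy, scipy, OpenCV 4.12 (cv2) and the standard library are available. Lean on these libraries where they do the work, as an engineer would, in place of code of your own. Each camera call takes 0.05 s, during which the arm holds its last target. There are 200 camera calls.

## Task

Slide the bevel gearbox by its foot plate into the slotted holder on the bench, right up to the stop, with the black-capped input side trailing, then pinch its upright output shaft and turn it until your fingers sit squarely on the set-screw flat with the flat facing straight away from the black cap. Then take the toothed chain sprocket, hub up, and lower it over the shaft so that its set screw points squarely at the flat, level with the middle of the flat and the sprocket clear of the gearbox below. Finish while still holding the sprocket there, still and level, ready for the screw to be tightened, and leave the other things on the bench where they are.

Things in the scene. Friction and masses are not known exactly. Their poses are not given: they have to be found in the camera images.
- gearbox: Loose bevel gearbox, 0.5-0.9 kg. In mm: origin: underside centre of its dark foot plate (96 in x, 86 in y, 8 thick); z up, x away from the black cap. Centred on the plate: aluminium housing 50 x 50, z 8 to 62, its two y sides bare and flat for gripping. A cover tops it to z 65 (42 dia) and 67 (28 dia); the output shaft stands on the z axis, up to z 103.
- cap_end (a point): End face centre of the black cap over the gearbox's input: gearbox frame x -59, y 0, z 36. The cap is 33 mm in diameter and sticks out of the housing's -x side.
- holder: Fixed grey steel holder. +x is the way in, z up; origin on the bench under the seated gearbox, which then has the holder's x, y and yaw and stands 6 mm higher. Base plate 6 thick, x -112 to 64, 118 wide; its part before the mouth is an open apron. Stop bar: face at x 48, top at z 16.
- slot_mouth (a point): Middle of the holder's slot mouth, on the base plate: holder frame x -48, y 0, z 6. The slot runs from here to the stop, 88.4 mm wide and 10 high (foot: 86 by 8), under two lips 72 apart that end at z 21 (screw heads z 25). From x -66 to -48 the side walls flare from 102 down to the slot's width. The lips' front ends, from x -60, are bevelled upwards by 4.
- shaft (a joint): Shaft angle about the gearbox z axis, counter-clockwise from above, rad. At 0 or 2 pi the flat faces gearbox +x, straight away from the cap. Starts between 0.8 and 2.9; no end stops; drag 0.05 N m, stays where left. Steel, 18 mm diameter, round from z 67 to 71 of the gearbox frame, D-shaped from there to its end at z 103: 15 across the flat.
- shaft_flat: Middle of the shaft's flat: 6 mm from the shaft axis, at z 87 of the gearbox frame. x points straight out of the flat, z up; turns with the shaft. The flat is 13 wide and 32 long (16 above and below this point).
- shaft_top (a point): Centre of the upper end of the output shaft, on its axis (z 103 of the gearbox frame). The end is chamfered about 1.5 mm.
- sprocket: Loose dark steel chain sprocket, 0.15-0.26 kg, lying hub up near a shaft collar and a ball bearing of like size; only it has teeth. Origin: underside centre, on the bore axis; z up, x towards its set screw. Toothed plate 57 mm diameter, 5 thick; hub 34 diameter, z 5 to 21; through bore 20.4. Grip the hub across y, which keeps the fingers off the screw.
- set_screw (a point): Outer end of the sprocket's backed-out square-head set screw, whose head, 7 mm square, stands 8 out of the hub. Sprocket frame x 25, y 0, z 13.
- collar: Plain steel shaft collar, 36 diameter, 21 bore, 14 high, a bystander; origin under its centre. Leave it where it is.
- bearing: Ball bearing, 52 diameter, 15 high, a bystander; origin under its centre. Leave it where it is.
- battery_a: Black cordless-tool battery, 75 by 112 by 62 high, between the robot and the holder; origin under its centre. Leave it where it is.
- battery_b: A second black battery of the same size, beyond the holder on the left; origin under its centre. Leave it where it is.
- hammer: Hammer with a red handle, 300 long, lying on the bench at the back right; origin under its middle, head at +x. Leave it where it is.
- hose_ring: Green plastic ring, 100 diameter, 30 high, on the left near the robot; origin under its centre. Leave it where it is.
- spool: White spool of twine, 68 diameter, 84 high, at the front right; origin under its centre. Leave it where it is.
- spray_can: Orange can, 62 diameter, 170 high, on the right; origin under its centre. Leave it where it is.
There are look-alikes about, which are no part of the job. What is shaped like the sprocket but green or purple is not meant.

How it is judged:
By the outcome, as a careful person would: the job done as asked, in the order asked, and still so for the second after the job is handed in, while the arm keeps its last pose, push and grip.
It also fails if it takes over 72 s, if anything falls off the work surface, if the arm or the gripper's body presses on something with over 40 N, if the wrist force passes 120 N, or if a joint passes its speed limit or range.

## Working session

There is one attempt and no reset: what is moved stays moved. The work goes in short steps, each a Python script; the robot and the scene stay as the last script left them, time stands still between calls to the robot, and variables do not carry over. Pictures are saved under pics/ and viewed, at most 10 in all, crops included, and the job is handed in when it is done.

```bash
ls; mkdir -p pics; python3 - <<'E'
from bench import *
import cv2,numpy as np
ims=[]
for c in ["scene","side"]:
    im=read_camera(c); ims.append(im)
    p=camera_params(c); print(c,p["K"].tolist() if hasattr(p["K"],'tolist') else p["K"]); 
    print(np.round(np.linalg.inv(np.array(p["camera_from_world"])),3).tolist())
    for n in ["gearbox","cap_end","slot_mouth","holder","shaft_top","shaft_flat","sprocket","set_screw","collar","bearing"]:
        print(c,n,[(np.round(d["at"],1).tolist(),round(d["confidence"],2)) for d in tip_of(c,n)][:4])
    cv2.imwrite(f"pics/{c}0.png",cv2.resize(im[:,:,::-1],(800,600)))
print(read_time_s(),read_finger_gap(),read_tcp_rot())
E
```

```text
pics
scene [[460.00575722244196, 0.0, 253.59659477729704], [0.0, 460.00575722244196, 194.6402569038097], [0.0, 0.0, 1.0]]
[[-0.419, 0.583, -0.696, 1.471], [0.908, 0.258, -0.33, 0.45], [-0.013, -0.771, -0.637, 0.961], [0.0, 0.0, 0.0, 1.0]]
scene gearbox [([198.9, 197.9], 0.62)]
scene cap_end []
scene slot_mouth [([266.4, 262.9], 0.89), ([194.2, 200.2], 0.35)]
scene holder [([278.1, 252.4], 0.61)]
scene shaft_top [([352.9, 238.9], 0.57), ([195.5, 172.6], 0.43)]
scene shaft_flat []
scene sprocket [([408.2, 268.2], 0.75), ([325.4, 252.2], 0.56), ([354.2, 238.7], 0.49), ([411.7, 239.6], 0.47)]
scene set_screw [([415.5, 269.2], 0.8), ([401.4, 231.1], 0.77), ([361.9, 240.0], 0.52), ([331.4, 245.2], 0.48)]
scene collar [([311.3, 214.7], 0.58)]
scene bearing [([310.0, 218.9], 0.72), ([365.8, 257.9], 0.53)]
side [[355.4257299970066, 0.0, 254.7317121909131], [0.0, 355.4257299970066, 194.50174867244954], [0.0, 0.0, 1.0]]
[[0.988, -0.101, 0.117, 0.422], [-0.154, -0.687, 0.71, -0.708], [0.009, -0.72, -0.694, 0.794], [0.0, 0.0, 0.0, 1.0]]
side gearbox [([252.1, 273.9], 0.61)]
side cap_end [([273.7, 263.7], 0.68)]
side slot_mouth [([289.8, 191.9], 0.61)]
side holder [([275.0, 190.2], 0.56)]
side shaft_top [([254.4, 252.0], 0.45)]
side shaft_flat []
side sprocket [([255.7, 165.3], 0.68), ([205.3, 135.4], 0.62), ([225.1, 157.0], 0.6), ([239.7, 132.3], 0.57)]
side set_screw [([245.5, 158.9], 0.68), ([205.2, 137.5], 0.58), ([285.6, 151.5], 0.55), ([241.6, 124.8], 0.47)]
side collar [([227.0, 157.3], 0.7), ([221.4, 189.5], 0.61)]
side bearing [([244.7, 143.8], 0.71)]
1.1 0.08553118041172557 [ 1.97578650e-01  9.80287038e-01  2.26160603e-05 -2.11696690e-05]
```

View pics/scene0.png

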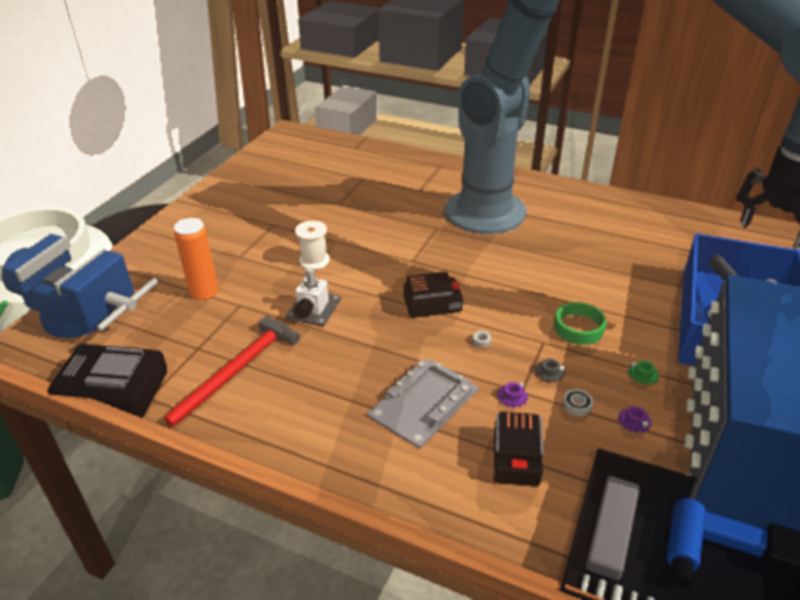

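View pics/side0.png

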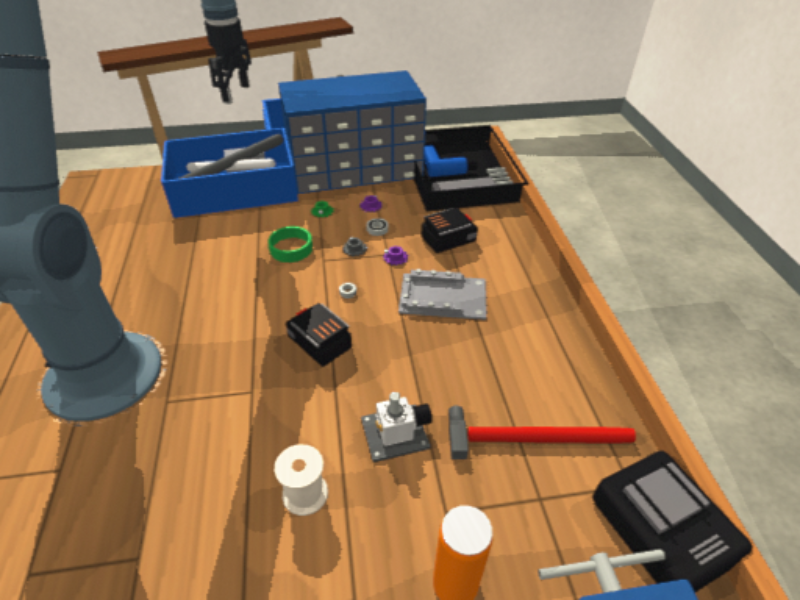

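Both views agree. The gearbox is front right with its cap facing away from the robot (scene 800px: 313,297). The holder's apron opens away from the robot (422,402). The dark sprocket is at (550,370) between the purple look-alike and the green ring. Next: triangulate, then take wrist views.

```bash
cat > h.py <<'E'
from bench import *
import cv2,numpy as np
from scipy.spatial.transform import Rotation as R
def cam(c):
    p=camera_params(c); return np.array(p["K"]),np.array(p["camera_from_world"])
def onz(px,z,KT):
    K,T=KT; Ti=np.linalg.inv(T); d=Ti[:3,:3]@np.linalg.inv(K)@np.array([px[0],px[1],1.]); o=Ti[:3,3]
    return o+d*(z-o[2])/d[2]
def proj(P,KT):
    K,T=KT; P=np.atleast_2d(P); c=P@T[:3,:3].T+T[:3,3]; u=c@K.T; return u[:,:2]/u[:,2:]
def down(yaw): # tool z down, tool y axis at world angle yaw+90
    return (R.from_euler('z',yaw)*R.from_euler('x',np.pi)).as_quat()
E
python3 - <<'E'
from h import *
S=cam("scene");D=cam("side")
for n,a,b,z in [("gear",(198.9,197.9),(252.1,273.9),0),("holder",(278.1,252.4),(275,190.2),0),("mouth",(266.4,262.9),(289.8,191.9),.006),("sprk",(354.2,238.7),(225.1,157),0),("shtop",(195.5,172.6),(254.4,252),.103),("capend",(195,197),(273.7,263.7),.036)]:
    print(n,onz(a,z,S).round(3),onz(b,z,D).round(3))
print(np.linalg.inv(cam("wrist")[1]).round(3), cam("wrist")[0].round(1), read_eef_pos(), R.from_quat(read_tcp_rot()).as_matrix().round(3))
E
```

```text
gear [ 0.507 -0.203  0.   ] [ 0.503 -0.19   0.   ]
holder [0.626 0.124 0.   ] [0.624 0.114 0.   ]
mouth [0.681 0.112 0.006] [0.668 0.093 0.006]
sprk [ 0.485  0.307 -0.   ] [0.48  0.312 0.   ]
shtop [ 0.508 -0.205  0.103] [ 0.507 -0.198  0.103]
capend [ 0.545 -0.192  0.036] [ 0.558 -0.192  0.036]
[[ 0.388  0.889  0.243  0.191]
 [ 0.922 -0.375 -0.102  0.624]
 [-0.     0.264 -0.965  0.374]
 [ 0.     0.     0.     1.   ]] [[292.3   0.  257.8]
 [  0.  292.3 192.9]
 [  0.    0.    1. ]] [0.25177769 0.5992716  0.22639866] [[-0.922  0.387 -0.   ]
 [ 0.387  0.922  0.   ]
 [ 0.     0.    -1.   ]]
```

```bash
python3 - <<'E'
from h import *
import pickle
views={"sp":((.47,.30,.15),np.radians(161)),"ho":((.635,.11,.20),np.radians(161)),"ge":((.515,-.2,.20),np.radians(190))}
out={}
for k,(p,y) in views.items():
    move_ptp(list(p),down(y)); pause(.3)
    KT=cam("wrist"); im=read_camera("wrist"); out[k]=(KT,im)
    print(k,read_time_s(),np.round(read_qpos(),2))
    names={"sp":["sprocket","set_screw","collar","bearing"],"ho":["holder","slot_mouth"],"ge":["gearbox","cap_end","shaft_top","shaft_flat"]}[k]
    for n in names:
        z={"set_screw":.013,"slot_mouth":.006,"cap_end":.036,"shaft_top":.103,"shaft_flat":.087}.get(n,0)
        print(n,[(np.round(d["at"],1).tolist(),round(d["confidence"],2),onz(d["at"],z,KT)[:2].round(4).tolist()) for d in tip_of("wrist",n)][:5])
    cv2.imwrite(f"pics/w_{k}.png",cv2.resize(im[:,:,::-1],(800,600),interpolation=cv2.INTER_CUBIC))
pickle.dump(out,open("views.pkl","wb"))
E
```

```text
sp 2.8583 [-0.81  0.29  0.2   1.9  -0.07  0.95  0.66]
sprocket [([246.2, 274.8], 0.84, [0.5715, 0.2509]), ([258.8, 192.8], 0.79, [0.4841, 0.2961]), ([425.1, 196.8], 0.58, [0.5457, 0.4616]), ([396.9, 75.4], 0.57, [0.4172, 0.4581])]
set_screw [([379.2, 83.8], 0.76, [0.4186, 0.4353]), ([281.6, 183.5], 0.66, [0.4791, 0.3219]), ([458.7, 207.2], 0.6, [0.5618, 0.486]), ([250.2, 260.1], 0.57, [0.549, 0.264])]
collar [([125.7, 212.4], 0.65, [0.4583, 0.1535])]
bearing [([336.6, 225.3], 0.93, [0.5465, 0.3644])]
ho 4.4167 [-0.49  0.41  0.32  1.65 -0.14  1.11  1.11]
holder [([261.0, 163.1], 0.7, [0.6274, 0.1171])]
slot_mouth [([263.1, 205.1], 0.88, [0.6764, 0.1032])]
ge 6.125 [-0.06  0.23  0.4   1.88 -0.1   1.05  2.13]
gearbox [([257.6, 156.8], 0.57, [0.4999, -0.2033]), ([202.8, 6.3], 0.45, [0.3538, -0.2876])]
cap_end [([253.8, 213.9], 0.97, [0.5591, -0.1972])]
shaft_top [([259.5, 176.7], 0.66, [0.5017, -0.2013])]
shaft_flat []
```

```bash
python3 - <<'E'
import cv2,numpy as np
a=[cv2.imread(f"pics/w_{k}.png") for k in("sp","ho","ge")]
def c(i,x,y,w,s): return cv2.resize(a[i][y:y+w,x:x+w],(s,s),interpolation=cv2.INTER_CUBIC)
cv2.imwrite("pics/m.png",np.hstack([c(0,330,220,160,400),c(2,280,150,240,400)]))
E
```

```text
(no output)
```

View pics/w_ho.png

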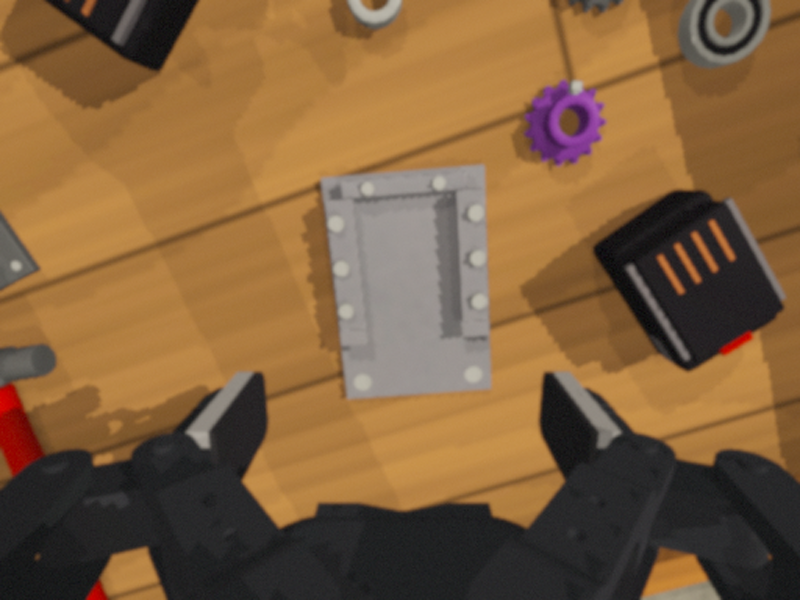

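View pics/m.png

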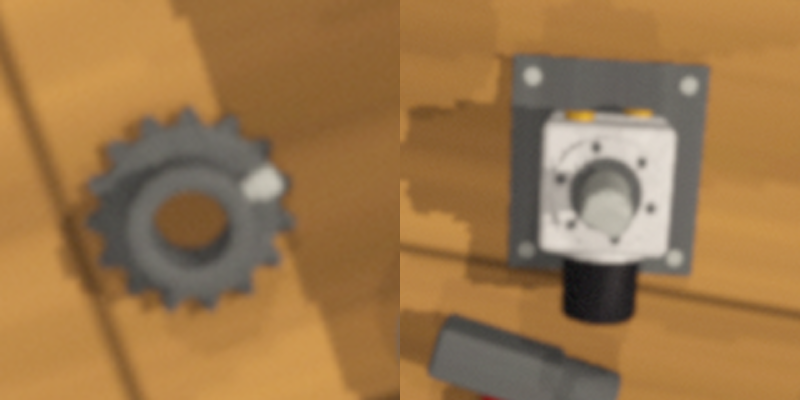

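Holder: stop at the top, apron corners (349,398) and (491,389), stop-end corners (322,178) and (484,167). Gearbox cap is at the bottom with clear foot corners. Sprocket screw points right and slightly up. Now to compute poses.

```bash
python3 - <<'E'
from h import *
import pickle
v=pickle.load(open("views.pkl","rb")); f=.64
from scipy.optimize import least_squares
def fit(obj,px,KT,z0,x0):
    def w(p): c,s=np.cos(p[2]),np.sin(p[2]); return np.c_[p[0]+c*obj[:,0]-s*obj[:,1],p[1]+s*obj[:,0]+c*obj[:,1],obj[:,2]+z0]
    r=least_squares(lambda p:(proj(w(p),KT)-px).ravel(),x0,x_scale=[.01,.01,.1]); 
    print(r.x.round(4),np.degrees(r.x[2]).round(2),"res",r.fun.reshape(-1,2).round(1).tolist()); return r.x
KT=v["ho"][0]
# image right = tool y negative? use tool frame check
for p in [(349,398),(491,389),(322,178),(484,167)]: print(onz(np.array(p)*f,.006,KT).round(4),onz(np.array(p)*f,.016,KT).round(4))
obj=np.array([[-112,59,6],[-112,-59,6],[64,59,16],[64,-59,16]])/1e3
px=np.array([(349,398),(491,389),(322,178),(484,167)])*f
for o in (obj,obj*[1,-1,1]): H=fit(o,px,KT,0,[.627,.115,2.8])
fit(obj[:2].tolist() and np.vstack([obj[:2]*[1,-1,1],[-.048,0,.006],[0,0,0]]),np.vstack([px[:2],[263.1,205.1],[261,163.1]]),KT,0,[.627,.115,2.8])
KT=v["ge"][0]
c=np.array([(514,54),(708,66),(510,262),(690,273)],float); px=np.c_[280+(c[:,0]-400)*.6,150+c[:,1]*.6]*f
obj=np.array([[48,-43,8],[48,43,8],[-48,-43,8],[-48,43,8]])/1e3
for o in (obj,obj*[1,-1,1]):
  fit(o,px,KT,0,[.505,-.2,3.3])
o=obj*[1,-1,1]
G=fit(np.vstack([o,[-.059,0,.036],[0,0,.103]]),np.vstack([px,[253.8,213.9],[259.5,176.7]]),KT,0,[.505,-.2,3.3])
KT=v["sp"][0]
a=onz((259.8,197.1),.021,KT);b=onz((278.8,187.9),.015,KT);print(a,b,np.linalg.norm((b-a)[:2]),np.degrees(np.arctan2(*(b-a)[1::-1])))
E
```

```text
[0.7232 0.0335 0.006 ] [0.7188 0.0363 0.016 ]
[0.7533 0.1462 0.006 ] [0.748  0.1458 0.016 ]
[0.5533 0.0767 0.006 ] [0.5538 0.0784 0.016 ]
[0.5839 0.1896 0.006 ] [0.5835 0.1879 0.016 ]
[0.6304 0.1174 2.8877] 165.46 res [[-0.7, 0.8], [0.2, 0.2], [-1.8, 0.5], [2.3, -1.0]]
[0.6353 0.115  2.902 ] 166.27 res [[91.6, -2.4], [-90.7, 10.9], [104.3, -3.6], [-106.5, 13.4]]
[0.6307 0.1125 2.9412] 168.52 res [[92.0, -6.9], [-90.2, 9.7], [0.2, 1.1], [-2.8, 3.9]]
[ 0.5056 -0.2016  3.2972] 188.92 res [[74.1, 4.8], [-76.5, -1.4], [71.3, 6.1], [-68.5, 0.5]]
[ 0.5029 -0.2022  3.2604] 186.81 res [[-0.6, -0.8], [1.1, -0.9], [-1.1, 1.2], [0.6, 0.8]]
[ 0.5022 -0.2022  3.255 ] 186.5 res [[-0.3, -1.5], [1.4, -1.3], [-1.2, 0.5], [0.5, 0.5], [1.2, 1.7], [-1.2, 0.4]]
[0.48317731 0.29738137 0.021     ] [0.48194605 0.31790766 0.015     ] 0.020563178674599947 93.43275818165691
```

```bash
cat >> h.py <<'E'
HY=np.radians(165.3); H=np.array([.6302,.1176])
def hw(x,y=0): c,s=np.cos(HY),np.sin(HY); return H+np.array([c*x-s*y,s*x+c*y])
def P(xy,z): return [float(xy[0]),float(xy[1]),float(z)]
def hframe(v): return R.from_euler('z',-HY).apply(v)
E
python3 - <<'E'
from h import *
gy=np.radians(186.7); g=np.array([.5026,-.2022])
move_ptp(P(g,.13),down(gy)); movel(P(g,.053),speed=.12)
print(read_eef_pos().round(4),read_ft_force().round(1))
move_gripper(.045,60); print("gap",read_finger_gap(),read_grasp_force(),read_time_s(),read_eef_pos().round(4))
f0=read_ft_force()
movel(P(g,.14),speed=.15); print("w",read_ft_force().round(1),read_finger_gap())
q=inverse_kinematics(P(hw(-.138),.12),down(HY)); print(q)
move_ptp(P(hw(-.138),.12),down(HY))
pause(.3); print(read_eef_pos().round(4),read_time_s(),read_ft_force().round(1))
read_camera("side"); im=read_camera("wrist"); im2=read_camera("side")
cv2.imwrite("pics/carry.png",np.hstack([cv2.resize(x,(400,300)) for x in(im,im2)])[:,:,::-1])
E
```

```text
[ 0.5037 -0.2026  0.054 ] [-0.3 -0.6  0.8]
gap 0.045196999766730694 7.2833934184745885 7.9833 [ 0.5038 -0.2031  0.055 ]
w [-0.4 -0.1 -0.5] 0.04513912446707713
[-0.36982148  0.71618333  0.32664303  1.35714013 -0.23781736  1.10658474
  1.302709  ]
[0.7637 0.0812 0.1205] 10.4583 [-0.6 -0.1 -0.8]
```

View pics/carry.png

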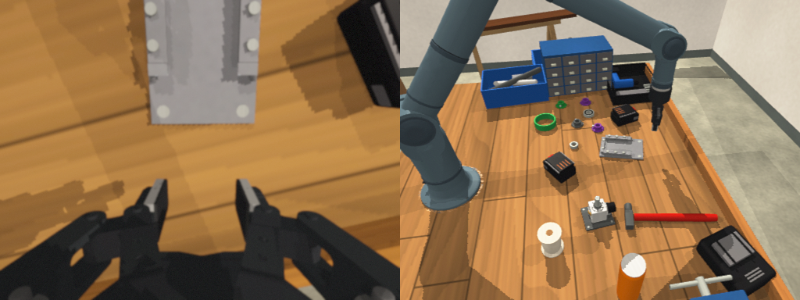

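The grip missed: the gearbox is still standing near the hammer and the fingers are empty. I'll re-measure it and close fully this time.

```bash
python3 - <<'E'
from h import *
import pickle
gy=np.radians(186.7)
move_ptp([.515,-.2,.20],down(gy)); move_gripper(.085,80); pause(.2)
KT=cam("wrist"); im=read_camera("wrist")
for n,z in [("gearbox",0),("cap_end",.036),("shaft_top",.103)]:
    print(n,[(np.round(d["at"],1).tolist(),round(d["confidence"],2),onz(d["at"],z,KT)[:2].round(4).tolist()) for d in tip_of("wrist",n)][:5])
pickle.dump((KT,im),open("ge2.pkl","wb"))
cv2.imwrite("pics/ge2.png",cv2.resize(im[80:260,160:400,::-1],(800,600),interpolation=cv2.INTER_CUBIC))
print(read_time_s(),read_eef_pos())
E
```

```text
gearbox [([256.2, 161.8], 0.6, [0.5053, -0.2044])]
cap_end [([259.3, 215.3], 0.77, [0.5596, -0.1944])]
shaft_top [([258.9, 174.8], 0.94, [0.4995, -0.2022])]
12.9167 [ 0.51498954 -0.20002817  0.20003956]
```

View pics/ge2.png

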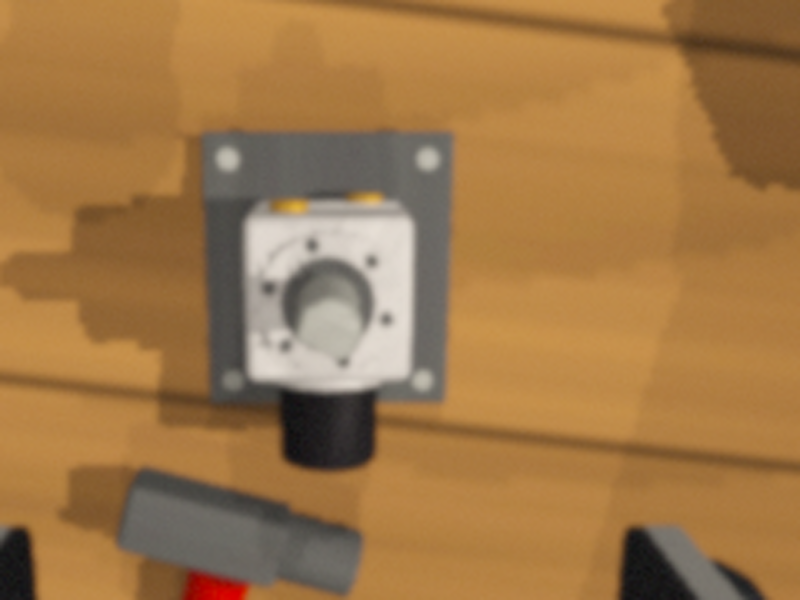

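```bash
python3 - <<'E'
from h import *
import pickle
from scipy.optimize import least_squares
KT,im=pickle.load(open("ge2.pkl","rb"))
px=np.array([(204,133),(452,133),(212,400),(445,402)])*.3+[160,80]
obj=np.array([[48,43,8],[48,-43,8],[-48,43,8],[-48,-43,8]])/1e3
def w(p): c,s=np.cos(p[2]),np.sin(p[2]); return np.c_[p[0]+c*obj[:,0]-s*obj[:,1],p[1]+s*obj[:,0]+c*obj[:,1],obj[:,2]]
r=least_squares(lambda p:(proj(w(p),KT)-px).ravel(),[.5,-.2,3.25],x_scale=[.01,.01,.1])
print(r.x,np.degrees(r.x[2]),r.fun.round(1))
g=r.x[:2]; gy=r.x[2]
move_ptp(P(g,.13),down(gy)); movel(P(g,.0525),speed=.12); pause(.1)
print(read_eef_pos().round(4),read_ft_force().round(1))
move_gripper(.0,80); pause(.3)
print("gap",read_finger_gap(),read_grasp_force(),read_time_s(),read_eef_pos().round(4),read_ft_force().round(1))
e=read_eef_pos()
movel([e[0],e[1],e[2]+.02],speed=.1); pause(.2); print("w",read_ft_force().round(1),read_finger_gap(),read_grasp_force())
E
```

```text
[ 0.50354964 -0.20185184  3.25704491] 186.61492690567522 [-0.8 -0.5  1.  -0.5 -0.6  0.9  0.3  0.3]
[ 0.5048 -0.2023  0.0537] [ 0.8 -0.5  0.5]
gap 0.04363347698333604 79.95109308511019 15.0333 [ 0.5039 -0.2015  0.0541] [-2.4  1.8  9.9]
w [-0.4 -0.1 -7.6] 0.01584374583797734 78.12858069853974
```

```bash
python3 - <<'E'
from h import *
W=read_camera("wrist");S=read_camera("side");C=read_camera("scene")
e=read_eef_pos(); print(e)
def crop(im,c,w=35):
    u,v=proj(e,cam(c))[0].astype(int); print(c,u,v); return cv2.resize(im[v-w:v+w,u-w:u+w],(400,400),interpolation=cv2.INTER_CUBIC)
a=np.hstack([crop(S,"side"),crop(C,"scene")]); 
cv2.imwrite("pics/hold.png",np.vstack([a,np.hstack([cv2.resize(W[180:380,100:420],(320,200)),np.zeros((200,480,3),np.uint8)])])[:,:,::-1])
E
```

```text
[ 0.50340013 -0.20139065  0.07349434]
side 253 260
scene 198 179
```

View pics/hold.png

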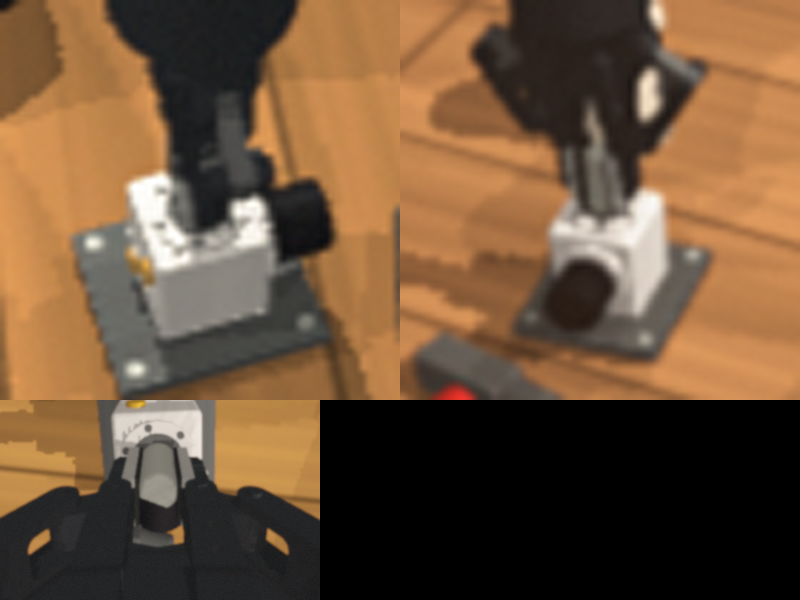

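```bash
python3 - <<'E'
from h import *
from scipy.optimize import least_squares
g=np.array([.5035,-.2018]);gy=3.257
rz=R.from_euler('z',gy)
obj=np.array([[48,43,8],[48,-43,8],[-48,43,8],[-48,-43,8],[-59,0,36],[0,0,67]])/1e3
for c in("scene","side"):
    for b in (0,.015): print(c,b,((proj(rz.apply(obj)+[*g,b],cam(c))-({"scene":[198,179],"side":[253,260]}[c])+35)*400/70).round(0).tolist())
e=read_eef_pos()
for c in("scene","side"): print(((proj([e,e-[0,0,.019]],cam(c))-({"scene":[198,179],"side":[253,260]}[c])+35)*400/70).round(0).tolist())
print(read_finger_gap(),read_grasp_force(),read_ft_force(),read_ft_torque(),read_time_s())
E
```

```text
scene 0 [[175.0, 230.0], [311.0, 257.0], [105.0, 332.0], [247.0, 362.0], [162.0, 320.0], [200.0, 212.0]]
scene 0.015 [[172.0, 210.0], [310.0, 237.0], [102.0, 311.0], [245.0, 341.0], [160.0, 299.0], [198.0, 191.0]]
side 0 [[119.0, 398.0], [75.0, 237.0], [331.0, 347.0], [275.0, 192.0], [328.0, 226.0], [201.0, 214.0]]
side 0.015 [[118.0, 380.0], [74.0, 217.0], [333.0, 328.0], [276.0, 173.0], [329.0, 206.0], [201.0, 193.0]]
[[200.0, 203.0], [203.0, 230.0]]
[[200.0, 204.0], [200.0, 230.0]]
0.015776206427167972 78.13230858271709 [-0.14454648 -0.31213868 -9.25612055] [ 0.00988477  0.03109423 -0.00503245] 15.75
```

```bash
python3 - <<'E'
from h import *
move_gripper(.085,80); gy=3.257; g=np.array([.5035,-.2018])
f0=read_ft_force(); ok=True
for z in [.06,.052,.049,.046,.043,.040,.037,.034]:
    movel(P(g,z),down(gy),speed=.08); f=read_ft_force()-f0; print(z,f.round(1),read_eef_pos().round(4))
    if np.linalg.norm(f)>6: 
        movel(P(g,z+.004),speed=.05); break
move_gripper(0,80); pause(.2)
print("gap",read_finger_gap(),read_grasp_force(),read_eef_pos().round(4),(read_ft_force()-f0).round(1))
e=read_eef_pos(); movel([e[0],e[1],e[2]+.015],speed=.08); pause(.2)
print("lift",read_finger_gap(),read_grasp_force(),read_eef_pos().round(4),(read_ft_force()-f0).round(1),read_time_s())
E
```

```text
0.06 [ 0.5 -0.6 -0. ] [ 0.5024 -0.2015  0.0588]
0.052 [ 0.9 -0.2  0.2] [ 0.5029 -0.2016  0.0513]
0.049 [ 1.  -0.   0.9] [ 0.5034 -0.2018  0.0489]
0.046 [ 1.2  0.5 -0.2] [ 0.5033 -0.2017  0.0458]
0.043 [ 0.5 -0.2 -0.1] [ 0.5033 -0.2017  0.0428]
0.04 [ 0.8 -0.5  0.6] [ 0.5033 -0.2017  0.0397]
0.037 [ 0.9 -0.2 -0.1] [ 0.5033 -0.2017  0.0367]
0.034 [ 0.3  0.2 -0.6] [ 0.5032 -0.2017  0.0337]
gap 0.048389710939908556 83.95593700610334 [ 0.5041 -0.202   0.0347] [-0.3  0.5  5.8]
lift 0.04822957731246082 83.06423823698424 [ 0.5033 -0.2017  0.049 ] [ 0.7 -1.1 -7.2] 19.675
```

The grip is firm now (about 0.75 kg lifted). The effective fingertip sits roughly 19 mm farther back than stated, and I'll allow for that. Carrying it to the holder.

```bash
python3 - <<'E'
from h import *
e=read_eef_pos(); movel([e[0],e[1],.12],speed=.15)
move_ptp(P(hw(-.138),.12),down(HY)); movel(P(hw(-.138),.050),speed=.12); pause(.2)
print("a",read_eef_pos().round(4),read_ft_force().round(1),read_finger_gap(),read_time_s())
f0=read_ft_force()
movel(P(hw(-.138),.0417),speed=.04)
print("b",read_eef_pos().round(4),(read_ft_force()-f0).round(1))
im=read_camera("wrist"); cv2.imwrite("pics/app.png",cv2.resize(im[:,:,::-1],(800,600)))
for x in [-.115,-.10,-.09,-.08,-.07,-.06]:
    movel(P(hw(x),.0417),speed=.06); f=hframe(read_ft_force()-f0); d=read_eef_pos()
    print(x,hframe(np.r_[d[:2]-H,d[2]]).round(4),f.round(1),hframe(read_ft_torque()).round(2))
    if np.linalg.norm(f)>15: break
print(read_time_s())
E
```

```text
a [0.7651 0.0826 0.052 ] [-0.4  0.  -7.4] 0.04877335417682651 22.6583
b [0.7632 0.0826 0.0411] [0.2 0.2 0. ]
-0.115 [-0.115  -0.0004  0.0419] [-1.6  0.2 -0.3] [0.04 0.05 0.  ]
-0.1 [-0.0996 -0.0004  0.0416] [-0.3  0.3 -0.1] [-0.05  0.01 -0.01]
-0.09 [-0.0893 -0.001   0.0419] [ 0.1 -1.6  1.7] [-0.39 -0.13 -0.08]
-0.08 [-0.0783 -0.0008  0.0413] [ 0.8 -1.6  0.1] [-0.58 -0.31 -0.11]
-0.07 [-0.0689 -0.0007  0.0416] [ 0.1 -3.1  1. ] [-0.73 -0.23 -0.18]
-0.06 [-0.0595 -0.0007  0.0418] [-0.2 -4.   1. ] [-0.88 -0.1  -0.15]
25.2667
```

```bash
python3 - <<'E'
from h import *
f0=np.array([-.4,0,-7.4]); y=-.0008
for x in [-.05,-.04,-.03,-.02,-.013,-.008,-.005,-.003,-.001,.001,.003,.005,.007]:
    movel(P(hw(x,y),.0417),speed=.05 if x<-.015 else .03); f=hframe(read_ft_force()-f0); d=read_eef_pos()
    print(x,round(y,4),hframe(np.r_[d[:2]-H,d[2]]).round(4),f.round(1),hframe(read_ft_torque()).round(2))
    if f[0]<-14: break
    if abs(f[1])>2: y+=np.clip(f[1]*.0003,-.0008,.0008)
print(read_time_s(),read_finger_gap())
E
```

```text
-0.05 -0.0008 [-0.0493 -0.0007  0.0414] [-0.5 -3.6  1.9] [-0.77 -0.09 -0.12]
-0.04 -0.0016 [-0.0383 -0.0008  0.0411] [ 1.  -1.   1.8] [-0.4  -0.32 -0.06]
-0.03 -0.0016 [-0.0289 -0.0007  0.0412] [ 0.  -0.5 -0.1] [-0.1  -0.07 -0.  ]
-0.02 -0.0016 [-0.0187 -0.0007  0.0413] [0.5 0.9 1.1] [ 0.19 -0.35 -0.09]
-0.013 -0.0016 [-0.0136 -0.0006  0.042 ] [-1.8  2.2  0.8] [ 0.53  0.34 -0.19]
-0.008 -0.0009 [-0.009  -0.0005  0.0422] [-4.2  2.   0.7] [ 0.58  0.78 -0.39]
-0.005 -0.0009 [-0.0067 -0.0004  0.0423] [-5.   2.9 -0. ] [ 0.51  1.19 -0.41]
-0.003 -0.0001 [-0.0056 -0.0004  0.0423] [-7.4  1.6 -1.6] [ 0.27  1.53 -0.42]
-0.001 -0.0001 [-0.0041 -0.0004  0.0422] [-7.5  0.7 -3.3] [ 0.29  1.78 -0.42]
0.001 -0.0001 [-0.0025 -0.0003  0.0422] [-8.4  1.3 -3.1] [ 0.22  1.95 -0.52]
0.003 -0.0001 [-0.0009 -0.0003  0.0422] [-9.   1.2 -5.3] [ 0.23  2.04 -0.58]
0.005 -0.0001 [ 0.0007 -0.0003  0.0421] [-10.7  -0.2  -5.8] [ 0.17  2.22 -0.56]
0.007 -0.0001 [ 0.0008 -0.0002  0.0421] [-13.4  -0.9  -9.7] [ 0.2   2.96 -0.53]
29.1167 0.04822490182531045
```

```bash
python3 - <<'E'
from h import *
import pickle
move_gripper(.085,80); pause(.1)
movel(P(hw(.0),.145),down(HY),speed=.2); pause(.3)
KT=cam("wrist"); im=read_camera("wrist"); pickle.dump((KT,im),open("ge3.pkl","wb"))
for n,z in [("gearbox",0.006),("cap_end",.042),("shaft_top",.109),("shaft_flat",.093),("holder",0)]:
    print(n,[(np.round(d["at"],1).tolist(),round(d["confidence"],2),hframe(np.r_[onz(d["at"],z,KT)[:2]-H,0]).round(4).tolist()) for d in tip_of("wrist",n)][:3])
rz=R.from_euler('z',HY)
def hp(p): return proj(rz.apply(np.array(p)/1e3)+[*H,0],KT)
print("front edge",hp([[48,43,14],[48,-43,14],[48,0,16]]).round(1).tolist()," shafttop",hp([[0,0,109]]).round(1),"back corners",hp([[-48,43,14],[-48,-43,14],[-112,59,6],[-112,-59,6],[64,59,6],[64,-59,6]]).round(1).tolist())
cv2.imwrite("pics/seat.png",cv2.resize(im[70:280,116:396,::-1],(800,600),interpolation=cv2.INTER_CUBIC)); print(read_time_s())
E
```

```text
gearbox [([258.3, 182.9], 0.62, [-0.0002, 0.0012, 0.0])]
cap_end [([258.2, 254.1], 0.6, [-0.0602, 0.0014, 0.0])]
shaft_top [([262.7, 214.9], 0.96, [0.0023, -0.0017, 0.0])]
shaft_flat []
holder []
front edge [[213.5, 134.6], [305.7, 134.5], [259.6, 134.7]]  shafttop [[260.2 218.2]] back corners [[217.3, 230.4], [301.7, 230.4], [206.0, 281.7], [313.0, 281.7], [197.2, 116.8], [322.0, 116.7]]
30.9417
```

View pics/seat.png

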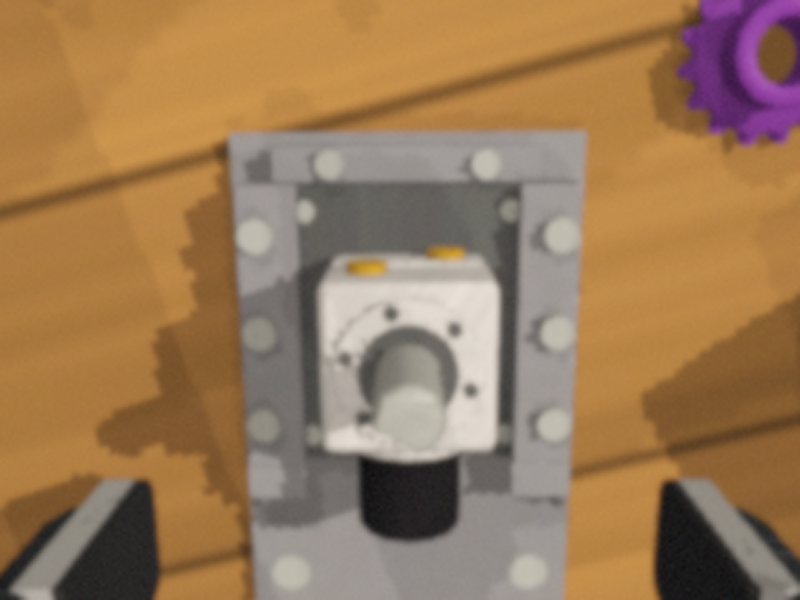

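```bash
python3 - <<'E'
import pickle,cv2,numpy as np
o=[]
for f,(u,v) in (("ge2.pkl",(259,175)),("ge3.pkl",(260,213))):
    im=pickle.load(open(f,"rb"))[1][v-24:v+14,u-19:u+19,::-1]
    im=cv2.resize(im,(400,400),interpolation=cv2.INTER_CUBIC)
    im=cv2.normalize(im.astype(np.float32),None,0,330,cv2.NORM_MINMAX).clip(0,255).astype(np.uint8); o.append(im)
cv2.imwrite("pics/shaft.png",np.hstack(o))
E
```

```text
(no output)
```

View pics/shaft.png

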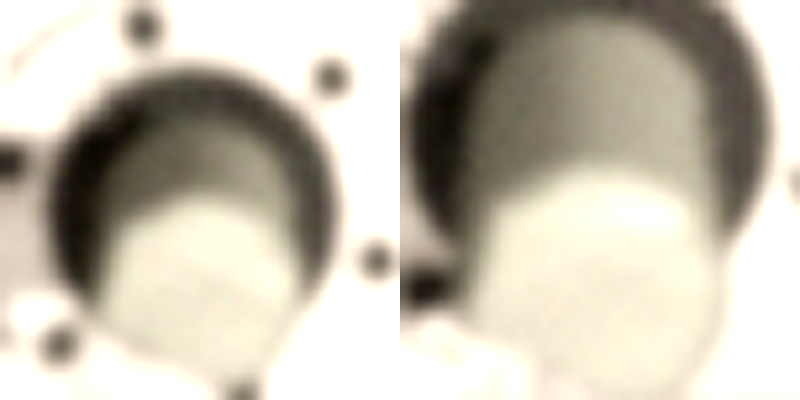

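Gearbox is seated against the stop. The shaft's flat shows as a straight lower-left edge, at about 148° from gearbox +x. I'll pinch there and turn it to 0.

```bash
python3 - <<'E'
from h import *
c=hw(.001,0); y0=HY+np.radians(58)
q1=inverse_kinematics(P(c,.145),down(y0)); print(np.round(q1,3))
move_ptp(P(c,.145),down(y0)); print(read_time_s())
movel(P(c,.087),speed=.12); pause(.1)
f0=read_ft_force(); print(read_eef_pos().round(4),f0.round(1))
move_gripper(0,60); pause(.2)
d=read_eef_pos(); print("gap",read_finger_gap(),read_grasp_force(),hframe(np.r_[d[:2]-H,d[2]]).round(4),hframe(read_ft_force()-f0).round(1),read_ft_torque().round(2),read_time_s())
qa=np.array(inverse_kinematics(P(c,.087),down(y0)));qb=np.array(inverse_kinematics(P(c,.087),down(y0-.2)));qc=np.array(inverse_kinematics(P(c,.087),down(y0-np.radians(148))))
print((qb-qa).round(3),qc.round(3))
E
```

```text
[-0.366  0.445  0.148  1.698 -0.075  1.004  2.135]
31.8333
[0.6304 0.1181 0.0882] [ 0.1 -0.1  0.1]
gap 0.0132752144151497 59.21060308115557 [ 0.0018 -0.0008  0.0871] [ 4.1 -1.6  3.7] [0.43 0.68 0.02] 33.4167
[-0.034  0.002  0.043  0.002 -0.027  0.    -0.179] [-0.778  0.614  0.701  1.753 -0.474  0.951 -0.142]
```

```bash
python3 - <<'E'
from h import *
q=np.array(inverse_kinematics(P(hw(.001,0),.087),down(HY+np.radians(58))))
for k in (40,80,115,148):
    p=q.copy(); p[6]-=np.radians(k); move_j(p.tolist()); 
    d=read_eef_pos(); print(k,read_finger_gap(),hframe(np.r_[d[:2]-H,d[2]]).round(4),hframe(read_ft_force()).round(1),hframe(read_ft_torque()).round(2),read_time_s())
pause(.2)
rr=R.from_quat(read_tcp_rot()).as_matrix(); print("yaw rel deg",np.degrees(np.arctan2(rr[1,0],rr[0,0])-HY),"tilt",rr[2],read_qpos().round(3))
# push toward stop
for x in (.003,.005,.007):
    movel(P(hw(x,0),.087),down(HY+np.radians(-90)),speed=.03); f=hframe(read_ft_force()); d=read_eef_pos()
    print(x,hframe(np.r_[d[:2]-H,d[2]]).round(4),f.round(1),read_finger_gap())
    if f[0]<-12: break
rr=R.from_quat(read_tcp_rot()).as_matrix(); print("yaw rel deg",np.degrees(np.arctan2(rr[1,0],rr[0,0])-HY),read_time_s())
E
```

```text
40 0.013041264673209778 [ 0.0012 -0.0011  0.0871] [ 2.9 -2.4  2.3] [-0.63 -0.64 -0.07] 34.125
80 0.012992981801220018 [-0.0002 -0.0005  0.0873] [-0.6 -3.7  0.1] [-0.71  0.09 -0.06] 34.8333
115 0.013277668416294115 [-0.0003  0.0001  0.0873] [-2.5 -3.3 -0.2] [-0.61  0.52 -0.02] 35.4667
148 0.01321866203254655 [0.0001 0.0006 0.0872] [-3.7 -3.1 -1. ] [-0.42  0.72  0.02] 36.075
yaw rel deg -89.9694739830805 tilt [-3.85264199e-04  1.48523378e-03 -9.99998823e-01] [-0.358  0.514  0.14   1.731 -0.087  0.901 -0.438]
0.003 [0.0013 0.0002 0.0877] [-5.1 -1.5 -1. ] 0.013119108946678355
0.005 [0.0021 0.0002 0.0881] [-6.9 -0.8 -1.2] 0.0131445666418292
0.007 [0.0023 0.0002 0.0882] [-9.7 -3.8 -3.5] 0.013001348550460786
yaw rel deg -89.99867584502958 37.025
```

The flat is pinched and square. Now I'll release and look at the sprocket up close.

```bash
python3 - <<'E'
from h import *
import pickle
movel(P(hw(.003,0),.087),speed=.05)
move_gripper(.085,60); movel(P(hw(.001,0),.16),speed=.25)
sy=np.radians(93.4); s=np.array([.483,.2975])
move_ptp(P(s,.115),down(sy)); pause(.3)
KT=cam("wrist"); im=read_camera("wrist"); pickle.dump((KT,im),open("sp2.pkl","wb"))
for n,z in [("sprocket",0),("set_screw",.013)]:
    print(n,[(np.round(d["at"],1).tolist(),round(d["confidence"],2),onz(d["at"],z,KT)[:2].round(4).tolist()) for d in tip_of("wrist",n)][:4])
u,v=proj([*s,.01],KT)[0].astype(int); print(u,v,read_time_s())
cv2.imwrite("pics/sp2.png",cv2.resize(im[v-45:v+45,u-60:u+60,::-1],(800,600),interpolation=cv2.INTER_CUBIC))
E
```

```text
sprocket [([344.4, 233.5], 0.97, [0.5712, 0.2536]), ([259.0, 181.5], 0.91, [0.4856, 0.3007])]
set_screw [([328.5, 229.4], 0.9, [0.5516, 0.2621]), ([179.1, 13.8], 0.85, [0.4173, 0.4309]), ([253.6, 163.2], 0.65, [0.4798, 0.3196])]
256 187 39.7917
```

View pics/sp2.png

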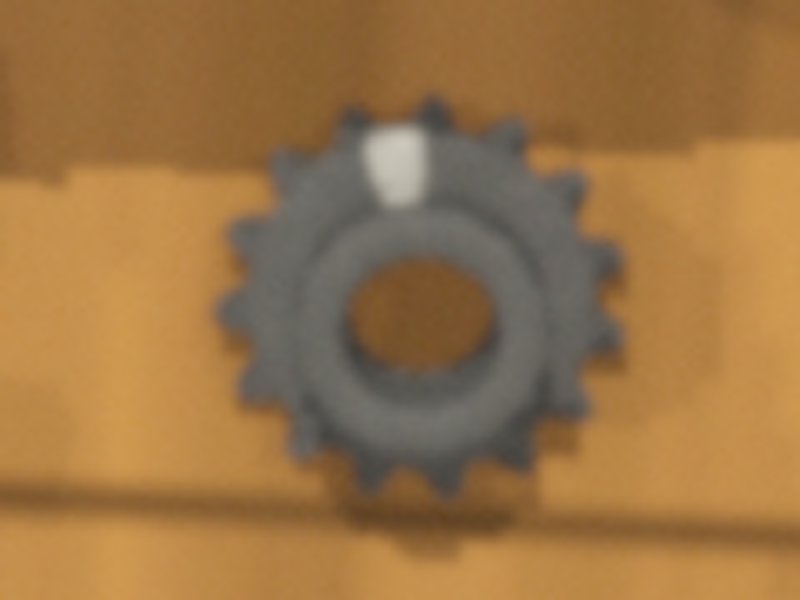

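```bash
python3 - <<'E'
from h import *
import pickle
from scipy.optimize import least_squares
KT,im=pickle.load(open("sp2.pkl","rb"))
px=np.array([(424,332),(422,296),(396,127),(401,206)])*.15+[196,142]
obj=np.array([[0,0,21],[0,0,4],[25,0,16.5],[17,0,16.5]])/1e3
def w(p): c,s=np.cos(p[2]),np.sin(p[2]); return np.c_[p[0]+c*obj[:,0]-s*obj[:,1],p[1]+s*obj[:,0]+c*obj[:,1],obj[:,2]]
r=least_squares(lambda p:(proj(w(p),KT)-px).ravel(),[.484,.298,1.63],x_scale=[.01,.01,.1])
print(r.x,np.degrees(r.x[2]),r.fun.round(1))
E
```

```text
[0.48605254 0.29663221 1.7722007 ] 101.53962039024422 [-0.2 -0.1  0.   0.5 -0.2  1.2  0.4 -1.5]
```

```bash
python3 - <<'E'
from h import *
s=np.array([.4861,.2966]); sy=np.radians(101.5)
move_gripper(.06,60)
move_ptp(P(s,.06),down(sy)); movel(P(s,.006),speed=.08); pause(.2)
f0=read_ft_force(); print(read_eef_pos().round(4),f0.round(1))
move_gripper(0,60); pause(.3)
print("gap",read_finger_gap(),read_grasp_force(),read_eef_pos().round(4),(read_ft_force()-f0).round(1),read_ft_torque().round(2))
movel(P(s,.09),speed=.12); pause(.3)
print("lift",read_finger_gap(),read_eef_pos().round(4),(read_ft_force()-f0).round(1),read_time_s())
KT=cam("wrist"); im=read_camera("wrist"); 
import pickle; pickle.dump((KT,im,read_eef_pos()),open("sp3.pkl","wb"))
print([(np.round(d["at"],1).tolist(),round(d["confidence"],2)) for d in tip_of("wrist","set_screw")][:4])
e=read_eef_pos(); rz=R.from_euler('z',sy)
b=e-[0,0,.006]
print(proj(rz.apply(np.array([[25,0,13],[25,3.5,16.5],[25,-3.5,16.5],[17,3.5,16.5],[17,-3.5,16.5],[0,0,21]])/1e3)+b,KT).round(1).tolist())
u,v=proj(rz.apply([.021,0,.0165])+b,KT)[0].astype(int)
print((u,v)); c=im[v-10:v+11,u-14:u+15].min(2); print("\n".join(" ".join(f"{x:3d}" for x in r) for r in c))
E
```

```text
[0.4867 0.2969 0.0066] [-0.4  0.3 -0.1]
gap 0.031598224041172254 59.18202996253967 [0.4864 0.2968 0.0067] [-1.1 -0.6  6. ] [-0.16  0.32 -0.  ]
lift 0.031141368247039926 [0.4857 0.2963 0.0892] [ 0.3 -0.1 -2.3] 43.3417
[([256.1, 194.9], 0.96), ([325.5, 250.0], 0.69)]
[[258.4, 196.7], [251.2, 198.6], [265.5, 198.6], [251.3, 214.1], [265.4, 214.1], [258.4, 249.5]]
(np.int64(258), np.int64(206))
 96  98 103 104 107 110 122 142 156 163 164 165 163 163 164 165 166 165 165 159 144 124 110 106 106 104 100  96  96
102 104 106 111 110 115 131 155 170 174 177 176 176 177 178 179 180 183 183 178 159 134 116 112 111 108 107 105 105
109 111 113 113 113 118 136 165 182 188 189 190 191 191 194 196 200 201 201 194 174 145 117 113 112 113 111 111 108
113 111 112 112 112 117 138 170 189 195 196 196 196 198 199 202 204 205 204 197 180 147 122 111 111 111 110 110 113
111 111 113 111 112 115 138 172 190 195 196 196 195 197 198 199 199 199 199 193 175 146 119 110 108 112 112 111 111
111 108 111 109 111 114 136 170 189 194 195 194 194 196 197 197 197 195 193 188 172 143 119 111 109 109 109 108 109
109 109 11
[... 1029 characters left out ...]
 104
101  99  98  98  96  91  90 102 132 158 175 183 187 189 188 186 182 170 151 126 103  88  89  90  92  92  94  96 100
 94  94  96  93  96  89  87 100 133 161 176 184 188 190 189 187 182 171 151 122  94  84  88  89  89  91  89  93  94
 93  94  93  95  93  93  91 100 129 155 169 177 181 183 182 178 174 166 146 118  93  85  89  90  90  91  89  89  90
 90  92  95  96  94  93  94  98 116 137 149 154 157 158 158 154 152 145 131 110  93  90  90  92  91  90  91  90  89
 93  92  93  93  94  94  93  95 102 111 120 123 123 124 120 123 120 118 110 101  91  90  94  92  93  92  91  90  87
 93  92  93  94  92  93  94  92  97  98 104 104 103 101 106 102 102 101  98  94  92  93  92  92  91  90  91  91  91
```

```bash
python3 - <<'E'
from h import *
T=HY-np.radians(.7); a=hw(.0012,.0003); o=down(T)
s=read_eef_pos(); movel([s[0],s[1],.15],speed=.2)
move_ptp(P(a,.15),o); pause(.4)
f0=read_ft_force(); d=read_eef_pos(); print(hframe(np.r_[d[:2]-H,d[2]]).round(4),f0.round(1),read_time_s())
movel(P(a,.121),speed=.1)
for z in (.117,.114,.111,.108,.105,.102,.098):
    movel(P(a,z),speed=.04); f=hframe(read_ft_force()-f0); d=read_eef_pos()
    print(z,hframe(np.r_[d[:2]-H,d[2]]).round(4),f.round(1),hframe(read_ft_torque()).round(2),round(read_finger_gap(),4))
    if np.linalg.norm(f)>8: break
print(read_time_s())
E
```

```text
[ 0.0014 -0.0002  0.1502] [ 0.2 -0.6 -2. ] 45.5917
0.117 [0.001  0.0002 0.1172] [ 0.3 -0.3  0.4] [ 0.02 -0.   -0.05] 0.031
0.114 [0.0013 0.0004 0.1139] [ 0.9 -0.  -0.9] [ 0.06 -0.03  0.02] 0.0315
0.111 [0.0014 0.0005 0.1106] [ 1.2 -0.4 -0.5] [ 0.04 -0.07 -0.02] 0.0312
0.108 [0.0014 0.0004 0.1077] [-0.3 -0.6 -0.3] [0.   0.05 0.02] 0.031
0.105 [0.0015 0.0004 0.1046] [ 0.1  0.  -0.3] [-0.    0.02 -0.03] 0.0311
0.102 [0.0014 0.0004 0.1017] [ 0.2 -1.4  0.3] [-0.05  0.03 -0.07] 0.0316
0.098 [0.0014 0.0004 0.0976] [ 0.  -1.4 -0.3] [ 0.03  0.01 -0.01] 0.0311
47.7833
```

```bash
python3 - <<'E'
from h import *
a=hw(.0012,.0001)
for z in (.094,.0905,.0867):
    movel(P(a,z),speed=.03); f=hframe(read_ft_force()); d=read_eef_pos()
    print(z,hframe(np.r_[d[:2]-H,d[2]]).round(4),f.round(1),hframe(read_ft_torque()).round(2))
pause(.6); d=read_eef_pos(); rr=R.from_quat(read_tcp_rot()).as_matrix()
print(hframe(np.r_[d[:2]-H,d[2]]).round(4),"yaw",np.degrees(np.arctan2(rr[1,0],rr[0,0])-HY),rr[2].round(4),read_ft_force().round(1),read_joint_vel().round(3))
rz=R.from_euler('z',HY)
hp=lambda p,K:proj(rz.apply(np.array(p)/1e3)+[*H,0],K).round(1).tolist()
for c in("wrist","side","scene"):
    K=cam(c); read_camera(c)
    for n,p in [("set_screw",[[26.2,0,93]]),("shaft_top",[[1,0,109]]),("cap_end",[[-59,0,42]]),("gearbox",[[0,0,6]])]:
        t=tip_of(c,n); q=hp(p,K)[0]; t=[(np.round(x["at"],1).tolist(),round(x["confidence"],2)) for x in t if np.linalg.norm(np.array(x["at"])-q)<25]
        print(c,n,"pred",q,"seen",t[:2])
print(read_time_s())
E
```

```text
0.094 [0.0014 0.0002 0.0937] [ 0.5  0.4 -2.5] [0.07 0.04 0.05]
0.0905 [0.0014 0.0002 0.0902] [-0.2 -0.5 -2.2] [-0.01  0.05  0.  ]
0.0867 [0.0014 0.0002 0.0863] [ 0.3  0.  -2.3] [ 0.    0.02 -0.01]
[0.0012 0.0001 0.0867] yaw -0.7012541679178464 [-0.  0. -1.] [ 0.1  0.6 -1.6] [ 0.     0.001 -0.     0.001  0.003 -0.     0.   ]
wrist set_screw pred [259.6, 197.4] seen [([256.7, 193.4], 0.93)]
wrist shaft_top pred [260.4, 257.8] seen [([259.8, 258.5], 0.79)]
wrist cap_end pred [260.5, 287.6] seen [([258.3, 287.7], 0.85)]
wrist gearbox pred [259.3, 198.6] seen [([259.0, 198.3], 0.95)]
side set_screw pred [269.7, 166.7] seen [([266.7, 168.0], 0.55)]
side shaft_top pred [278.1, 163.3] seen []
side cap_end pred [295.9, 181.1] seen [([292.2, 180.3], 0.96)]
side gearbox pred [276.7, 188.0] seen [([274.4, 189.0], 0.91)]
scene set_screw pred [281.8, 223.8] seen [([282.4, 226.9], 0.71)]
scene shaft_top pred [276.3, 224.5] seen [([274.3, 222.5], 0.37)]
scene cap_end pred [262.4, 254.4] seen [([263.5, 250.9], 0.88)]
scene gearbox pred [275.4, 251.2] seen [([274.4, 248.9], 0.77)]
49.9583
```

```bash
python3 -c "
from bench import *
print(sign_off())"
```

```text
the job is handed in; nothing more can be done
None
```

I handed the job in at about 50 s with the gearbox against the stop, the shaft's flat turned straight away from the cap, and the sprocket held level and still at flat height with its screw facing the flat. An early grip slipped on the gearbox and briefly pinched its shaft before I regripped. The final checks were camera and force readings only; no result came back from the hand-in.

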